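Jack up one side of a slide warmer and hold it

TASK

Take the small pump jack gently by its thin-walled square column (grip about 15 N, never above 30 N), stand it with its saddle centred under the round pad of the slide warmer's lift ear, and let go. Then pump: press the handle fully down, let it come all the way up so that the warmer stands on its feet again, press it fully down once more and finish while holding it down, so that a colleague can change the feet on the raised side. Keep the robot off the warmer, do not shove it with the jack, and leave the dish on it, the jar and the tally counter undisturbed.

Things in the scene. Friction and masses are not known exactly. Their poses are not given: they have to be found in the camera images.
- warmer: Slide warmer: loose white box, 180 (x) x 220 (y) x 85 mm high, aluminium top, about 2 kg, on four rubber feet. Origin: centre of its underside at foot level, z up, controls on its -x side. From its -y side a steel lift ear (44 wide, z 70-76) sticks out 56 mm, with a rounded end; the small rectangular lug beside it (26 wide, sticks out 19) is not for lifting. Walls start 12 mm up.
- lift_point (a point): Marked lift point: centre of the lower face of the round rubber pad (radius 15, 8 thick) under the ear's rounded end; a small round boss on top of the ear shows where. In the warmer's frame at x -30, y -144, z 62 mm, 34 mm outside the wall; 62 mm above the worktop while the warmer stands on its feet.
- jack: Small loose pump jack, 0.46 kg. Flat steel base 215 x 64 x 8 mm, x -125 to +90, y +-32. Origin on its underside; z up, +x to the saddle end, -x to the handle end; column at x -10, saddle at x +75 (y 0). A block 22 high, 28 wide joins column and ram. Handle up, the saddle passes under the lift pad with 8 mm to spare. Pressing the handle does not tip it.
- jack_column: The jack's square aluminium column, the part to grip: 34 (x) x 36 (y) x 48 mm. Origin: centre of its lower end, 8 mm above the jack's underside; axes as the jack's. Grip it across y. Two cheeks on its top (to 74 mm above the worktop, 30 over all in y) carry the handle, a bar 13 mm wide that slopes up towards -x.
- ram: The jack's ram with the saddle on it, a flat steel disc of radius 17, 8 mm thick. It rises 20 mm as the handle goes from fully up to fully down and sinks again as the handle rises. Origin on its axis, 54 mm below the saddle's upper face.
- saddle (a point): Centre of the saddle's upper face: 54 mm above the jack's underside with the handle up, 74 mm with it fully down.
- handle_pad (a point): Centre of the upper face of the press pad (36 long x 30 wide x 10 mm) at the handle's free end. In the jack's frame, handle up: x -112, z 108 mm, sloping 0.35 rad up towards its end; fully down: x -119, z 60 mm. Press straight down on it from above.
- handle (a joint): Pump handle, pivot at x -10, z 66 mm in the jack's frame: 0 = fully up, 0.45 rad = fully down, at its stop. Let go, it rises again by spring and load within about 3 s. Some 6 to 14 N on the press pad hold it down with the warmer raised; hydraulic damping adds to this while it moves, so press slowly.
- petri_dish: Shallow round dish, 90 mm across, 15 high, lying loose on the warmer's top plate; origin at the centre of its underside.
- jar: Clear jar with an orange lid, 106 mm across, 70 high, a bystander; origin at the centre of its underside.
- counter: Hand tally counter with a ring, 54 x 80 x 26 mm, a bystander; origin at its underside.
Mind the look-alikes: they are no part of the job. What is shaped like the petri_dish but purple is not meant.

How it is judged (in metres and radians):
On the way, in this order (a step that is already met when the one before it is completed fails the run):
1. the jack stands flat with its saddle under the lift pad, let go, handle up (horizontal distance between saddle and lift_point below 0.009 m and height (world z) of jack below 0.004 m and angle between jack's own z axis and vertical below 0.06 rad and value of joint handle below 0.06 rad and contact force between each of the fingers, the arm and jack below 0.3 N), for 0.2 s.
2. first stroke: handle fully down, the warmer's side raised on the saddle (horizontal distance between saddle and lift_point below 0.009 m and value of joint handle above 0.39 rad and height (world z) of lift_point above 0.069 m and height (world z) of jack below 0.004 m and angle between jack's own z axis and vertical below 0.06 rad and contact force between ram and warmer above 2 N), for 0.1 s.
3. the handle is back up and the warmer stands on its feet (value of joint handle below 0.06 rad and height (world z) of lift_point below 0.0635 m), for 0.1 s.
At the end, for the whole second after the job is handed in: The robot still presses on the jack (over 1.5 N) with the handle at 0.39 rad or more; the lift point is 69 mm or more up, carried by the saddle (over 2 N), within 9 mm of its centre; jack flat on the worktop; robot off the warmer; dish still on the warmer; all at rest (all of step 2 and contact force between any of the fingers, the arm and jack above 1.5 N and contact force between each of the fingers, the arm and warmer below 0.5 N and horizontal distance between petri_dish and warmer below 0.075 m and height (world z) of petri_dish above 0.078 m and linear speed of warmer below 0.02 m/s); the arm keeps its last pose, push and grip.
It fails at once if the jack's column is squeezed or pushed too hard (more than 30 N on each side) (contact force between the fingers and jack_column above 60 N).
It fails at once if the robot pushes or lifts the warmer (contact force between any of the fingers, the arm and warmer above 4 N).
It fails at once if the jack is rammed against the warmer's housing or shoves it along (distance of warmer from where it was at the start of the episode above 0.02 m).
It fails at once if the dish slides off or is tipped (not (horizontal distance between petri_dish and warmer below 0.075 m and height (world z) of petri_dish above 0.078 m) or angle between petri_dish's own z axis and vertical above 0.2 rad).
It fails at once if the jar or the tally counter is disturbed (distance of any of jar, counter from where it was at the start of the episode above 0.03 m).
It also fails if it takes over 72 s, if anything falls off the work surface, if the arm or the gripper's body presses on something with over 40 N, if the wrist force passes 120 N, or if a joint passes its speed limit or range.

ROBOT

A 7-joint arm with a two-finger parallel gripper is mounted at the origin on the work surface; the furniture and walls round the work are solid. World frame = base frame: x ahead of the robot, y to its left, z up, the work surface at z = 0. Lengths are in m, angles in degrees, forces in N, time in s.
With the tool pointing down it reaches from about 0.425 to 0.925 m from the base axis. Payload 6.8 kg.
Tool frame: the origin (TCP) lies between the finger pads; the fingertips stand 17 mm ahead of it and the grasp point (between the pads) lies 2 mm behind it; z points along the fingers, y is the direction in which the jaws open and shut (so a half turn about z gives the same grasp; the last joint's range is limited). The gripper opens to 88 mm and grips with 3 to 60 N. Pads are 20 mm wide; open, the fingers measure 115 mm over their backs; the gripper's body (75 mm by 178 mm) begins 61 mm behind the grasp point.
Start: joints at [-75.693, 27.33, 1.283, 89.118, -0.659, 63.558, -4.761], TCP at [0.236, 0.632, 0.24] pointing down, gripper open.
Joint ranges: [-169.35, 169.35], [-19.33, 120.38], [-80.79, 83.38], [13.8, 139.57], [-78.32, 258.32], [9.67, 109.79], [-169.56, 169.56]. Speed limits (degrees/s): [136.94, 136.94, 180, 180, 180, 180, 180].

INTERFACE

Orientations are given as [roll, pitch, yaw] about the fixed x, y, z axes, in that order (R = Rz(yaw) Ry(pitch) Rx(roll)).
In Python, from plant import manip gives the robot as it stands. Calls block until the motion is done:
- manip.move_pose(position, orientation): joint-space move of the TCP to a pose.
- manip.servo_line(position, orientation=None, max_speed=0.15): straight line of the TCP; orientation=None keeps the orientation; max_speed is the mean speed in m/s.
- manip.set_joints(angles): joint-space move.
- manip.open() and manip.close(f_grip=None): open the fingers fully, or close them until they stop; f_grip is the grip in N (None keeps the last).
- manip.wait(seconds).
- manip.ik(position, orientation): joint angles nearest the present ones, or None.
- manip.grab_frame(name): name is "scene" or "side" or "wrist"; returns (picture, depth): 420x560x3 uint8, red, green, blue; 420x560 float32, m along the optical axis (not along the pixel's ray), 0 where there is no reading.
- manip.get_calibration(name): a dict with "K" (3x3 intrinsics, pixels), "R" (3x3) and "t" (3): a world point X has camera coordinates R X + t. Camera axes: x right, y down, z forward; pixel columns grow to the right and rows downward; lengths in m; the calibration is good to about 2 mm. A picture is of the moment at which its call begins: read the wrist's pose just before it. get_calibration takes no time and is no camera call; for the wrist camera it gives the pose at the moment of the call.
A pose or a line that the arm cannot do raises manip.MotionError and nothing moves.
- manip.finish_job(): hands the job in, once; it reports no verdict.
Readings, each from a call of its own:
- manip.current_clock(): time.
- manip.current_qpos(): joint angles.
- manip.current_dq(): joint speeds.
- manip.current_effort(): joint torques, N m.
- manip.current_position(): TCP position.
- manip.current_tcp_rot(): TCP orientation.
- manip.current_wrist_force(): force on the tool from outside, world axes, zero at the start.
- manip.current_wrist_torque(): the same for the moment, N m.
- manip.current_finger_gap(): finger opening in m.
Only numpy, scipy, OpenCV 4.12 (cv2) and the standard library are available. Lean on these libraries where they do the work, as an engineer would, in place of code of your own. Each camera call takes 0.05 s, during which the arm holds its last target. There are 200 camera calls.

## Working session

There is one attempt and no reset: what is moved stays moved. The work goes in short steps, each a Python script; the robot and the scene stay as the last script left them, time stands still between calls to the robot, and variables do not carry over. Pictures are saved under pics/ and viewed, about 8 in all and at most 12, crops included, and the job is handed in when it is done.

```bash
mkdir -p pics; ls; cat > h.py <<'E'
import numpy as np,cv2
from plant import manip as m
def grab(n,tag):
    c=m.get_calibration(n); im,d=m.grab_frame(n)
    cv2.imwrite(f'pics/{tag}.png',im[:,:,::-1]); np.savez(f'pics/{tag}.npz',im=im,d=d,K=c['K'],R=c['R'],t=c['t'])
def pts(tag):
    f=np.load(f'pics/{tag}.npz'); d=f['d']; v,u=np.indices(d.shape)
    P=np.stack([u,v,np.ones_like(u)],-1)@np.linalg.inv(f['K']).T*d[...,None]
    P=(P-f['t'])@f['R']; P[d==0]=np.nan
    return P,f['im']
E
python3 - <<'E'
from h import *
for n in ('scene','side'):grab(n,n+'0')
a=cv2.imread('pics/scene0.png');b=cv2.imread('pics/side0.png')
print(m.current_clock(),m.get_calibration('scene')['t'])
E
```

```text
pics
0.1 [-0.25257413  0.39356665  1.0228351 ]
```

View pics/scene0.png

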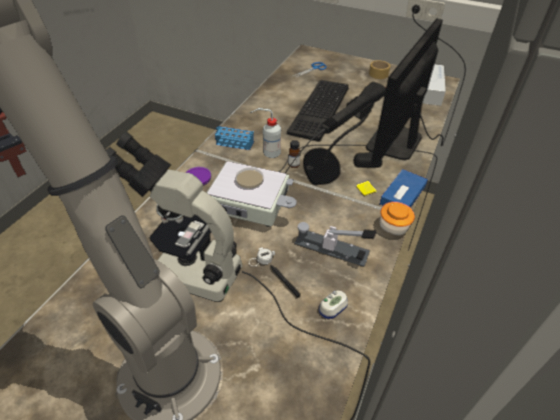

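View pics/side0.png

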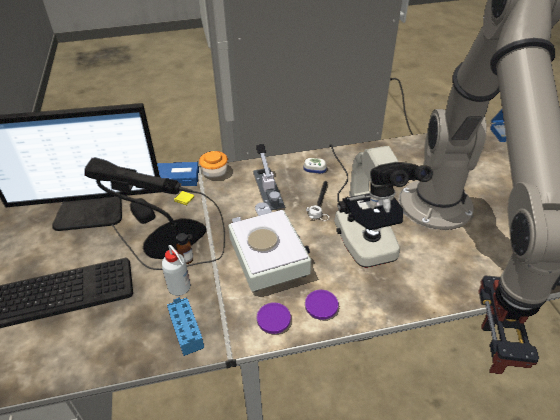

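The scene camera shows the warmer at about (248,190), its ear at (288,202), and the jack with its saddle at (303,232), column at (331,238) and handle pad at (368,234). The jar is at (397,218). The counter is probably the item at (265,256) or (333,303). Next I'll take rough 3D positions and an enlarged crop.

```bash
python3 - <<'E'
from h import *
P,im=pts('scene0')
for n,(u,v) in dict(ear=(288,202),lug=(289,181),saddle=(303,231),col=(331,232),pad=(368,234),jar=(397,211),dish=(249,178),basefar=(365,258),thing=(264,256),mouse=(333,300)).items(): print(n,P[v,u].round(3))
# warmer top plane
S=np.isfinite(P[...,2])
# top-down map from both cams
H=np.zeros((600,800,3),np.uint8)
for t in ('scene0','side0'):
    P,im=pts(t)
    q=P.reshape(-1,3);c=im.reshape(-1,3);k=np.isfinite(q[:,0])&(q[:,2]<.16)&(q[:,2]>-.02)
    # x 0.3..1.0 -> up ; y 
    print(t)
    q=q[k];c=c[k]
    M=np.zeros((300,400,3),np.uint8)
    r=((1.0-q[:,0])/0.0025).astype(int);s=((0.45-q[:,1])/0.0025).astype(int)
    g=(r>=0)&(r<300)&(s>=0)&(s<400); o=np.argsort(q[g][:,2])
    M[r[g][o],s[g][o]]=c[g][o][:,::-1]
    H[(0 if t=='scene0' else 300):(300 if t=='scene0' else 600),:400]=M
A=cv2.resize(cv2.imread('pics/scene0.png')[150:275,200:400],(400,250),interpolation=cv2.INTER_CUBIC)
B=cv2.resize(cv2.imread('pics/side0.png')[135:300,220:340],(400,550),interpolation=cv2.INTER_CUBIC)[:350]
H[:250,400:]=A;H[250:,400:]=B
cv2.imwrite('pics/m1.png',H)
E
```

```text
ear [ 0.568 -0.044  0.082]
lug [ 0.662 -0.006  0.076]
saddle [ 0.506 -0.121  0.051]
col [ 0.523 -0.199  0.067]
pad [ 0.522 -0.302  0.11 ]
jar [nan nan nan]
dish [0.594 0.101 0.101]
basefar [ 0.523 -0.309  0.009]
thing [ 0.392 -0.051  0.026]
mouse [ 0.332 -0.278  0.036]
scene0
side0
```

View pics/m1.png

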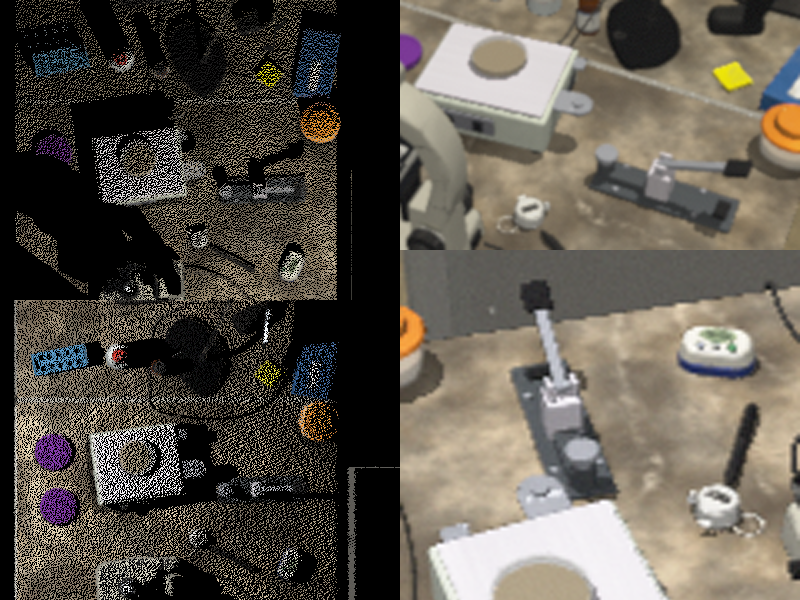

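The warmer's ear boss is near (0.57,-0.045). The jack's axis runs roughly along +y, with its saddle near (0.505,-0.115). The counter is near (0.39,-0.05). I'll check obstacle heights along the way, then move to a viewing pose.

```bash
python3 - <<'E'
from h import *
Z=np.zeros((9,9))
for t in ('scene0','side0'):
    P,_=pts(t);q=P.reshape(-1,3);q=q[np.isfinite(q[:,0])]
    if t=='side0': q=q[~((q[:,1]>0.45)|(q[:,0]<.2))]
    else: q=q[(q[:,0]>.45)|(q[:,1]<-.0)]
    for i in range(9):
        for j in range(9):
            k=(abs(q[:,0]-.15-.1*i)<.05)&(abs(q[:,1]-.5+.1*j)<.05)
            if k.any(): Z[i,j]=max(Z[i,j],np.percentile(q[k,2],99))
print('rows x .15.. ; cols y .5,.4..-.3');print(Z.round(2))
print(m.current_tcp_rot(), m.get_calibration('wrist'))
for yaw in (90,-90):
  for p in ((.55,-.12,.35),(.5,-.2,.04),(.58,-.13,.04),(.58,-.24,.12)):
    print(yaw,p,m.ik(p,[180,0,yaw]))
E
```

```text
rows x .15.. ; cols y .5,.4..-.3
[[0.   0.   0.   0.   0.   0.02 0.01 0.01 0.01]
 [0.   0.72 0.72 0.38 0.35 0.26 0.01 0.01 0.02]
 [0.   0.01 0.4  0.38 0.35 0.29 0.03 0.02 0.04]
 [0.   0.01 0.02 0.09 0.08 0.03 0.03 0.01 0.01]
 [0.   0.01 0.02 0.09 0.11 0.09 0.08 0.09 0.12]
 [0.   0.02 0.02 0.09 0.11 0.09 0.01 0.01 0.07]
 [0.   0.01 0.01 0.01 0.01 0.19 0.03 0.01 0.07]
 [0.   0.06 0.05 0.19 0.15 0.21 0.22 0.38 0.05]
 [0.   0.01 0.01 0.01 0.02 0.03 0.25 0.38 0.32]]
[-1.79910858e+02  7.09015144e-03  1.59500401e+02] {'K': array([[330.47551077,   0.        , 278.18644773],
       [  0.        , 330.47551077, 214.4672235 ],
       [  0.        ,   0.        ,   1.        ]]), 'R': array([[ 0.35055881,  0.93653867, -0.00196063],
       [ 0.90045589, -0.33647555,  0.27561458],
       [ 0.25746401, -0.09838458, -0.96126623]]), 't': array([-0.67404693, -0.03449496,  0.39014995])}
90 (0.55, -0.12, 0.35) [-36.12867494  15.58225207  52.74584811  98.990074   -13.00157825
  71.87248418  19.68747356]
90 (0.5, -0.2, 0.04) [-21.84873982  42.54541103  50.66859863 118.48184712 -49.72233828
  43.278463    60.7777856 ]
90 (0.58, -0.13, 0.04) [-14.36157916  37.67669999  28.42705954 109.95556762 -27.43387769
  39.16252449  30.7544405 ]
90 (0.58, -0.24, 0.12) [-22.81055426  46.4445065   60.97005556 104.34319836 -47.50905854
  59.24193817  57.5142431 ]
-90 (0.55, -0.12, 0.35) [ -47.73858832   24.70777335   74.2663833    99.44197945  -24.62998539
   74.88013582 -148.14838295]
-90 (0.5, -0.2, 0.04) [ -31.80606774   60.13738931   72.09768204  118.95462989  -69.61669629
   61.68552737 -102.85469553]
-90 (0.58, -0.13, 0.04) [ -37.89554468   63.29917739   72.01950328  111.31313233  -69.46075021
   65.15081906 -115.45462842]
-90 (0.58, -0.24, 0.12) [ -26.82623205   55.31107929   72.3801062   104.54840394  -58.07087965
   67.42588815 -114.35594774]
```

```bash
python3 - <<'E'
from h import *
p=m.current_position();m.servo_line([p[0],p[1],.40],max_speed=.2)
q=m.current_qpos().copy();print(q)
q[0]=8;q[2]=0;m.set_joints(q)
print(m.current_position(),m.current_tcp_rot(),m.current_clock())
for yaw in (90,-90):
    print(yaw,m.ik([.54,-.12,.35],[180,0,yaw]))
E
```

```text
[-76.21995509  22.17136398   2.08162775  76.62186799  -0.7940971
  81.35403637  -4.6706756 ]
[ 0.65631235 -0.14940731  0.39792211] [-179.78559186   -0.79665615   77.31440085] 4.1583
90 [ 8.94486116 10.96016885 -3.37978685 97.5657611   0.67725032 71.49387754
  5.41161165]
-90 [ -14.69594488   10.84094064   24.52369054   99.06910904   -4.73300478
   71.10774397 -169.02395635]
```

```bash
python3 - <<'E'
from h import *
m.move_pose([.55,-.08,.27],[180,0,90])
m.wait(.3);grab('wrist','w1');print(m.current_clock(),m.current_qpos())
cv2.imwrite('pics/w1b.png',cv2.resize(cv2.imread('pics/w1.png'),(800,600),interpolation=cv2.INTER_CUBIC))
E
```

```text
5.2583 [  5.70986296  14.69508545  -4.61050272 103.30835163   1.32663189
  61.9988347    0.5868894 ]
```

View pics/w1b.png

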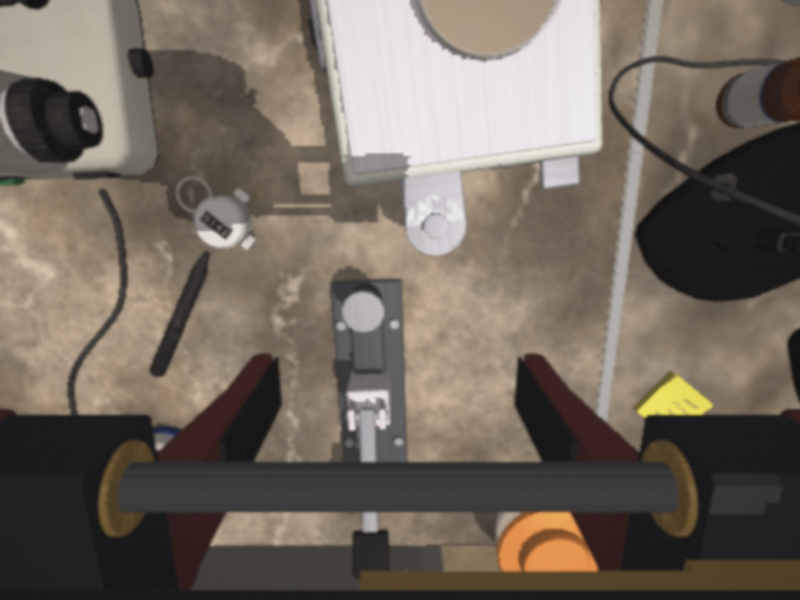

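The wrist view (enlarged) shows the boss at about (435,226), the saddle centre at (363,312), the base's front corners at (333,282) and (402,281), the handle bar at (368,430) to (370,548), and the warmer's front edge from (348,183) to (600,150). I'll turn these into world positions.

```bash
cat >> h.py <<'E'
def ray(tag,u,v,z,s=1.0):
    f=np.load(f'pics/{tag}.npz');R,t=f['R'],f['t']
    d=R.T@np.linalg.inv(f['K'])@[ (u+.5)/s-.5,(v+.5)/s-.5,1];o=-R.T@t
    return (o+d*(z-o[2])/d[2])
E
python3 - <<'E'
from h import *
s=800/560
P,im=pts('w1')
for n,u,v,z in (('boss',435,226,.080),('earTip',436,254,.076),('saddle',363,312,.054),('bFL',333,282,.008),('bFR',402,281,.008),('bRleft',351,462,.008),('bRright',406,462,.008),('cheek',368,392,.074),('bar',370,500,.095),('pad',370,548,.108),('wL',348,183,.085),('wR',600,150,.085),('counter',222,220,.026)):
    print(n,ray('w1',u,v,z,s).round(4),'depth',P[int(v/s),int(u/s)].round(4))
q=P.reshape(-1,3)
# saddle & boss/ear clusters from depth
for n,c,r,lo,hi in (('saddle',(.505,-.115),.04,.045,.06),('base',(.505,-.17),.15,.003,.013),('warm',(.6,.06),.2,.08,.09)):
    k=(np.hypot(q[:,0]-c[0],q[:,1]-c[1])<r)&(q[:,2]>lo)&(q[:,2]<hi);a=q[k]
    if n=='base': a=a[im.reshape(-1,3)[k].max(1)<95]
    print(n,k.sum(),a.mean(0).round(4),cv2.minAreaRect((a[:,:2]*1000).astype(np.float32)))
E
```

```text
boss [ 0.5788 -0.0425  0.08  ] depth [ 0.5785 -0.0426  0.0791]
earTip [ 0.5802 -0.0631  0.076 ] depth [ 0.5802 -0.0625  0.0755]
saddle [ 0.5248 -0.1134  0.054 ] depth [ 0.5248 -0.1135  0.0528]
bFL [ 0.4954 -0.0995  0.008 ] depth [ 0.495  -0.1     0.0044]
bFR [ 0.5564 -0.0987  0.008 ] depth [ 0.5561 -0.1    -0.0009]
bRleft [ 0.5061 -0.2822  0.008 ] depth [ 0.544  -0.0528  0.3452]
bRright [ 0.5606 -0.2823  0.008 ] depth [ 0.5535 -0.0528  0.3452]
cheek [ 0.5288 -0.1736  0.074 ] depth [ 0.5269 -0.1831  0.0542]
bar [ 0.5301 -0.2579  0.095 ] depth [ 0.5477 -0.0559  0.351 ]
pad [ 0.5302 -0.2925  0.108 ] depth [ 0.5303 -0.2933  0.1065]
wL [ 0.5189 -0.0131  0.085 ] depth [ 0.5175 -0.0133  0.075 ]
wR [0.687  0.0079 0.085 ] depth [ 0.7223  0.0112 -0.0009]
counter [ 0.4096 -0.0434  0.026 ] depth [ 0.4083 -0.0439  0.0232]
saddle 678 [ 0.5249 -0.1125  0.0532] ((524.7630615234375, -113.2983627319336), (33.30420684814453, 32.18010330200195), 88.4497299194336)
base 3438 [ 0.4925 -0.1765  0.0077] ((493.6755065917969, -157.7841796875), (168.58946228027344, 264.4613952636719), 45.420066833496094)
warm 16756 [0.5916 0.0451 0.0843] ((611.8763427734375, 31.973289489746094), (187.8572998046875, 153.83384704589844), 7.539866924285889)
```

Jack yaw is about 91.8°, the column is near (0.5275,-0.198), and the lift point is near (0.5787,-0.0425). I'll grip the column now and re-measure the saddle from close up.

```bash
python3 - <<'E'
from h import *
o=[180,0,91.8]
m.move_pose([.5275,-.1984,.20],o)
m.servo_line([.5275,-.1984,.034],max_speed=.1)
print('F',m.current_wrist_force())
m.close(15);m.wait(.3)
print('gap',m.current_finger_gap(),m.current_position(),m.current_tcp_rot(),m.current_wrist_force(),m.current_clock())
grab('wrist','w2');cv2.imwrite('pics/w2b.png',cv2.resize(cv2.imread('pics/w2.png'),(800,600)))
E
```

```text
F [0.48254866 0.00237723 0.17279353]
gap 0.03603447435518152 [ 0.52669967 -0.19840801  0.03390278] [-1.79916707e+02 -1.43094822e-02  9.17885398e+01] [-5.29723306  0.93652015  5.09098313] 8.8333
```

View pics/w2b.png

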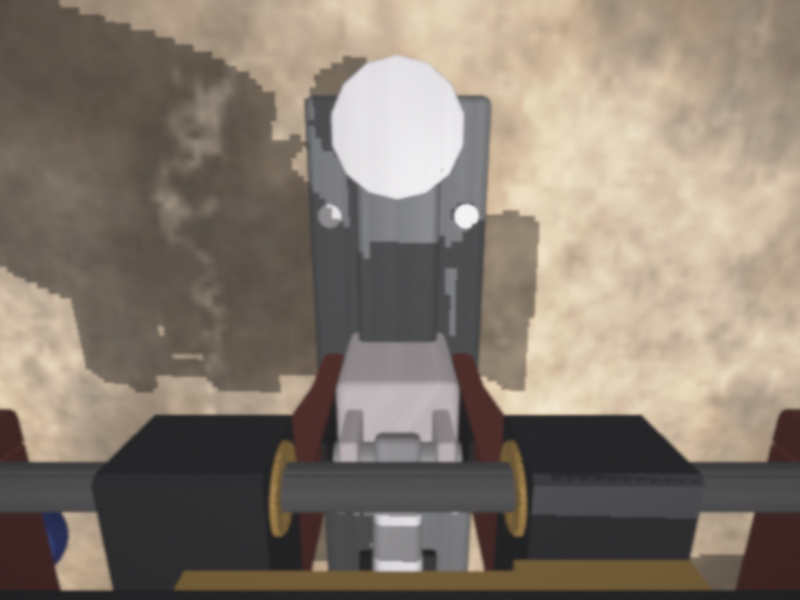

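The grip is good: the gap is 36.0 mm and the column sits between the pads. The saddle disc is centred at about (398,127) in the enlarged view. Next I'll compute the slide and carry it out flat on the table.

```bash
python3 - <<'E'
from h import *
S=ray('w2',398,127,.054,800/560);print('saddle',S.round(4))
P,im=pts('w2');q=P.reshape(-1,3);k=(q[:,2]>.045)&(q[:,2]<.06)&(q[:,1]>-.15);print(k.sum(),(np.nanmax(q[k],0)+np.nanmin(q[k],0))/2)
L=np.array([.5787,-.0425]);p=m.current_position()
C=np.array([.5275,-.1984]);
d=L-S[:2];print('d',d)
m.servo_line([C[0]+d[0],C[1]+d[1],.0355],max_speed=.04)
m.wait(.3)
print(m.current_position(),m.current_wrist_force(),m.current_wrist_torque(),m.current_clock())
for n in('wrist','side','scene'):grab(n,n+'3')
A=cv2.resize(cv2.imread('pics/wrist3.png')[:270],(800,386))
B=cv2.resize(cv2.imread('pics/side3.png')[140:240,210:300],(200,214),interpolation=cv2.INTER_CUBIC)
C=cv2.resize(cv2.imread('pics/scene3.png')[150:250,230:380],(320,214),interpolation=cv2.INTER_CUBIC)
H=np.zeros((600,800,3),np.uint8);H[:386]=A;H[386:,:200]=B;H[386:,200:520]=C;cv2.imwrite('pics/m3.png',H)
E
```

```text
saddle [ 0.5254 -0.1129  0.054 ]
7292 [ 0.52537445 -0.11353003  0.05349983]
d [0.05330065 0.07041914]
[ 0.58079286 -0.12803299  0.03550245] [ 0.31063851  0.18151799 -4.61391437] [-0.07289894  0.10538325 -0.01153023] 11.5417
```

View pics/m3.png

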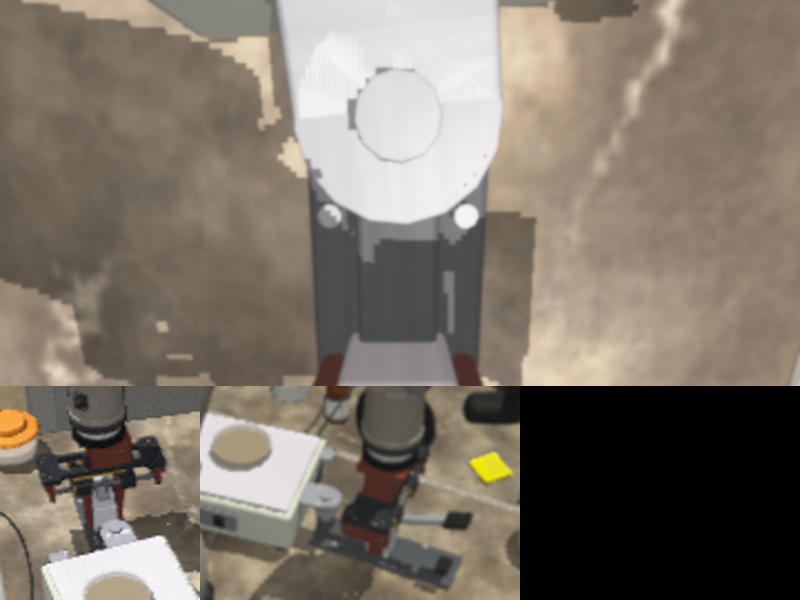

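The jack is held just off the table (Fz is about its weight) and the boss is centred at (399,115). I'll compare the boss with the saddle (which keeps its place relative to the camera), correct, set down and release.

```bash
python3 - <<'E'
from h import *
s=800/560
b=ray('wrist3',399,115,.080,s);sd=ray('wrist3',398,127,.0556,s)
P,_=pts('wrist3');print('boss z',np.nanmedian(P[75:85,275:284,2]))
d=(b-sd)[:2];print(b,sd,d)
p=m.current_position()
m.servo_line([p[0]+d[0],p[1]+d[1],p[2]],max_speed=.02)
p=m.current_position()
m.servo_line([p[0],p[1],.0338],max_speed=.01)
m.wait(.2);print(m.current_wrist_force(),m.current_position())
m.open();m.wait(.3)
print(m.current_wrist_force(),m.current_finger_gap(),m.current_clock())
grab('wrist','w4')
p=m.current_position();m.servo_line([p[0],p[1],.2],max_speed=.12)
p=m.current_position();m.servo_line([p[0],p[1]+.02,.25],max_speed=.12);m.wait(.2)
grab('wrist','w5');print(m.current_clock())
cv2.imwrite('pics/w5b.png',cv2.resize(cv2.imread('pics/w5.png'),(800,600),interpolation=cv2.INTER_CUBIC))
E
```

```text
boss z 0.07935159865112765
[ 0.57960596 -0.04235788  0.08      ] [ 0.5794343  -0.04252412  0.0556    ] [0.00017166 0.00016624]
[ 0.87481374 -0.37941852 -2.32941032] [ 0.58121152 -0.12780316  0.03391858]
[ 1.00295549  0.17700402 -0.25708887] 0.08759281542392139 13.6917
16.125
```

View pics/w5b.png

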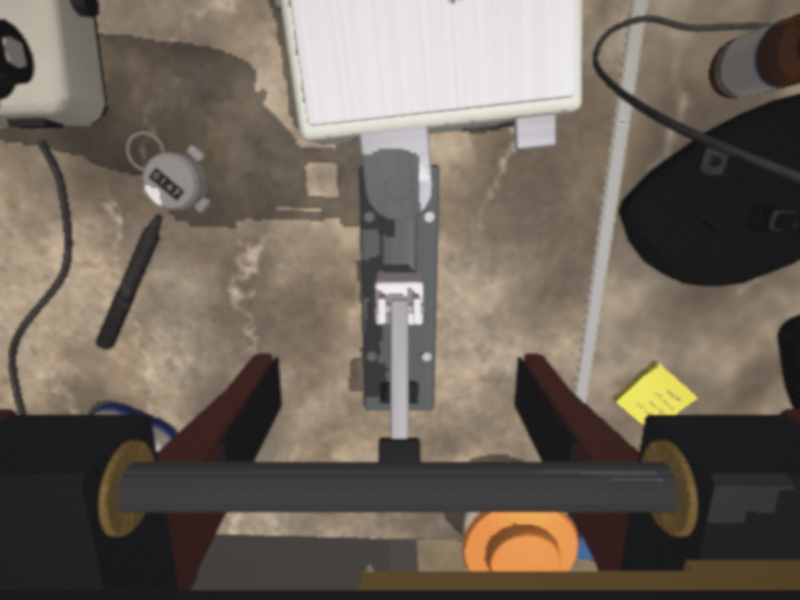

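The jack stands free and flat with its base under the ear: saddle and boss are at about (398,180), the handle bar runs to (400,440), and the counter and jar are untouched. Now I'll make the first stroke with closed fingertips, watching the force.

```bash
cat >> h.py <<'E'
S0=np.array([.5795,-.0425]);D=np.array([-.0314,.9995])
def jx(x): return S0+D*(x-.075)
def press(log=True):
    # follow the pad's arc from above (tip z .118) to the bottom, then step until firm
    a=jx(-.112);m.servo_line([*a,.136],max_speed=.08)
    for k in range(1,7):
        f=k/6;a=jx(-.112-.007*f);m.servo_line([*a,.132-.051*f],max_speed=.018)
        if log: print(k,round(m.current_position()[2],4),m.current_wrist_force().round(1))
    a=jx(-.119);z=.081
    while z>.070:
        m.wait(.15);F=m.current_wrist_force()[2]
        if F>20: break
        z-=.001;m.servo_line([*a,z],max_speed=.02)
    m.wait(.3)
    print('end',z,m.current_position().round(4),m.current_wrist_force().round(1),m.current_clock())
E
python3 - <<'E'
from h import *
P,_=pts('w5')
m.close(20)
o=[180,0,91.8]
m.move_pose([*jx(-.112),.17],o)
print(m.current_wrist_force())
press()
for n in('scene','side'):grab(n,n+'6')
A=cv2.resize(cv2.imread('pics/side6.png')[120:270,190:320],(400,460),interpolation=cv2.INTER_CUBIC)
C=cv2.resize(cv2.imread('pics/scene6.png')[140:270,230:380],(400,347),interpolation=cv2.INTER_CUBIC)
H=np.zeros((460,800,3),np.uint8);H[:,:400]=A;H[:347,400:]=C;cv2.imwrite('pics/m6.png',H)
for t,u0,v0 in(('scene0',0,0),('scene6',0,0),('side0',0,0),('side6',0,0)):
    P,_=pts(t);q=P.reshape(-1,3);k=(np.hypot(q[:,0]-.5795,q[:,1]+.0425)<.007)&(q[:,2]>.06)&(q[:,2]<.13);print(t,k.sum(),np.nanmedian(q[k],0))
E
```

```text
[ 0.17071419 -0.36961005 -0.12663327]
1 0.1234 [-0.5  0.   2.6]
2 0.1148 [ 0.4 -1.1  2.1]
3 0.1067 [-1.1 -1.7  6. ]
4 0.0984 [-2.2 -1.6  7.6]
5 0.0899 [-2.4 -2.5  7.4]
6 0.0814 [-1.5  0.5  9.1]
end 0.075 [ 0.5858 -0.2358  0.0772] [-6.3  2.9 22.2] 25.5
scene0 11 [ 0.5784934  -0.04286673  0.08074012]
scene6 12 [ 0.57901549 -0.04384417  0.09369893]
side0 15 [ 0.5804379  -0.04001346  0.08226864]
side6 12 [ 0.57903405 -0.04322437  0.09334781]
```

View pics/m6.png

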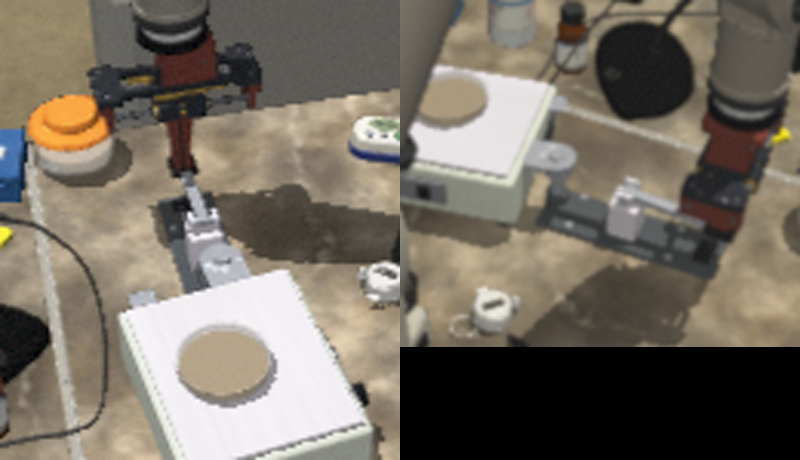

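The first stroke is fully down: the lift point rose about 12 mm and the side is carried on the saddle, with the dish in place. Now I'll let the handle up and check the saddle/boss alignment from near with the wrist camera.

```bash
python3 - <<'E'
from h import *
for z in (.10,.135): m.servo_line([*jx(-.112 if z>.12 else -.115),z],max_speed=.025)
m.servo_line([*jx(-.112),.17],max_speed=.08)
p=jx(-.05);m.servo_line([*p,.21],max_speed=.12)
m.wait(2.0)
for n in('scene','side','wrist'):grab(n,n+'7')
for t in('scene7','side7','wrist7'):
    P,_=pts(t);q=P.reshape(-1,3);k=(np.hypot(q[:,0]-.5795,q[:,1]+.0425)<.007)&(q[:,2]>.06)&(q[:,2]<.13);print(t,k.sum(),np.nanmedian(q[k],0))
print(m.current_clock())
cv2.imwrite('pics/w7b.png',cv2.resize(cv2.imread('pics/wrist7.png'),(800,600),interpolation=cv2.INTER_CUBIC))
E
```

```text
scene7 9 [ 0.57800323 -0.04365184  0.07989742]
side7 12 [ 0.57824153 -0.04197511  0.08100907]
wrist7 276 [ 0.57968901 -0.04289347  0.0793196 ]
31.8333
```

View pics/w7b.png

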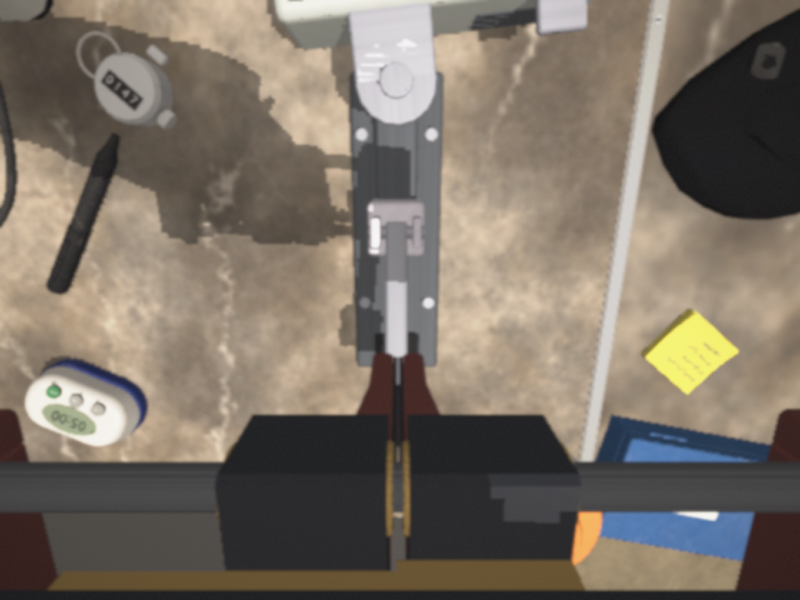

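```bash
python3 - <<'E'
from h import *
s=800/560
a=np.array([ray('w5',*p,.008,s) for p in((369,216),(429,216),(427,357),(371,357))]);b=np.array([ray('wrist7',*p,.008,s) for p in((361,134),(431,134),(428,302),(365,302))])
print((b-a)[:,:2].round(4), (b-a).mean(0)); print(ray('wrist7',396,80,.08,s))
E
```

```text
[[-0.0002 -0.0001]
 [-0.0002 -0.0001]
 [-0.0006  0.0013]
 [ 0.0005  0.0013]] [-1.17669015e-04  6.14226736e-04 -1.38777878e-17]
[ 0.58001059 -0.04588349  0.08      ]
```

The jack has not moved (within about 1 mm). The warmer is back on its feet with the boss at z 0.079 m, 0–3 mm from the saddle axis. Now the second stroke, and hold.

```bash
sed -i 's/F>20/F>17/' h.py; python3 - <<'E'
from h import *
m.servo_line([*jx(-.112),.17],max_speed=.12)
press(False)
m.wait(.7);print(m.current_wrist_force().round(1),m.current_position().round(4),abs(m.current_dq()).max())
for n in('scene','side','wrist'):grab(n,n+'8')
for t in('scene8','side8','wrist8'):
    P,_=pts(t);q=P.reshape(-1,3);k=(np.hypot(q[:,0]-.5795,q[:,1]+.0425)<.007)&(q[:,2]>.06)&(q[:,2]<.13);print(t,k.sum(),np.nanmedian(q[k],0))
A=cv2.resize(cv2.imread('pics/wrist8.png'),(400,300))
B=cv2.resize(cv2.imread('pics/side8.png')[120:270,190:320],(400,460),interpolation=cv2.INTER_CUBIC)
H=np.zeros((460,800,3),np.uint8);H[:300,:400]=A;H[:,400:]=B;cv2.imwrite('pics/m8.png',H);print(m.current_clock())
E
```

```text
end 0.076 [ 0.5858 -0.2358  0.0776] [-5.1  2.  16.7] 39.6
[-4.5  1.6 17.3] [ 0.5858 -0.2358  0.0775] 0.112754696805137
scene8 9 [ 0.57873959 -0.04184118  0.09192009]
side8 14 [ 0.57827869 -0.04328971  0.09332578]
wrist8 0 [nan nan nan]
40.45
  return np.nanmean(a, axis, out=out, keepdims=keepdims)
```

View pics/m8.png

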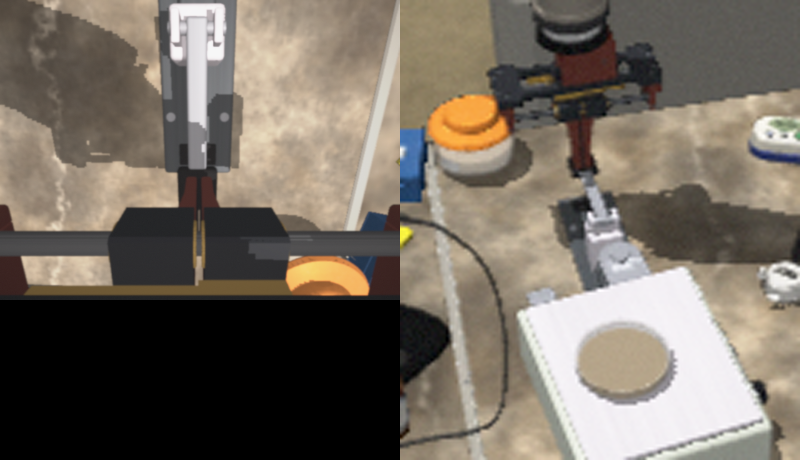

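The second stroke matches the first: the warmer's side is up, the dish is in place and the push is steady at about 17 N. I'm handing in.

```bash
python3 -c "
from plant import manip as m
m.finish_job()"
```

```text
the job is handed in; nothing more can be done
```

I placed the jack under the lift ear, pumped it as asked, and handed the job in at about 40 s with the handle held down. `finish_job` gives no verdict, so the figures below are my own checks.

- **Placing:** I gripped the column at 15 N and carried the jack about 1.5 mm off the table to the lift ear. In the wrist view the saddle and boss lined up to under 1 mm before I set it down and let go.
- **First stroke:** The handle went fully down and the boss rose about 12 mm. After I let the handle up, the boss was back at z 0.079 m, so the warmer stood on its feet again, and the jack had moved by no more than about 1 mm.
- **Second stroke, held:** The fingertips were at about 0.0605 m (fully down is 0.060 m), pushing steadily at about 17 N. The boss was at z 0.092–0.093 m, up from 0.079–0.081 m. The dish was still on the warmer, and the counter and jar looked undisturbed.

**Disagreement between checks:** After the first stroke, one pixel reading put the boss about 3 mm from the saddle axis, while the depth readings put it 0–2 mm off. Both are inside the 9 mm tolerance. In the final hold the wrist camera could not see the boss, so its position there rests on the scene and side cameras.

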